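# Fit the cup attachment to the vortex mixer and hold a tube in it

## Task

Get the small vortex mixer on the lab bench ready and use it: set the cup-shaped attachment (not the flat-topped one) fully down on the mixer's spindle and let go of it. Then take the tall tube from the tube block, stand it upright in the cup and, pushing with the tube only, press the spring-loaded spindle down about halfway, 6 mm of its 12 mm travel; the program finishes while still gripping the tube and holding it pressed there. Leave the short tubes, the flat attachment and the other things on the bench where they are.

Things in the scene. Friction and masses are not known exactly. Their poses are not given: they have to be found in the camera images.
- mixer: Vortex mixer, fixed to the bench: a white box 130 x 140 mm, 70 mm high with a grey top; front panel with knob and switch on its -x face. Origin: centre of the underside. A black rubber boot (52 mm across, top 75 mm above the bench) surrounds the steel spindle in the middle of the top
- spindle_seat (a point): Centre of the upper face of the spindle's steel collar (34 mm across), on which an attachment rests; 93 mm above the bench when the spindle is up; moves down with the spindle. A steel pin 14 mm in diameter with a tapered end stands 14 mm up from this point (z up)
- spindle (a joint): How far the spindle is pressed down, in m: 0 up (at rest), 0.012 bottomed. Spring loaded: with the attachment on, it starts to sink at about 2 N, needs about 5.5 N at 0.006 and about 9 N at 0.012; springs back up when let go. The weight of attachment and tube does not sink it
- cup_head: Cup attachment, grey rubber, standing upright on the bench at the start, about 80 g, 42 mm tall. Below: sleeve 32 mm in diameter and 18 mm high with a bore 18 mm wide and 17 mm deep that goes loosely over the spindle's pin until the sleeve rests on the collar. Above: cup 42 mm in outer diameter (from 17 to 42 mm above the underside), open at the top, inside 35 mm wide and 20 mm deep. Origin: centre of the underside, z along its axis, up
- cup_floor (a point): Centre of the cup's inner floor, on the cup attachment, 22 mm above its underside
- flat_head: Flat-topped attachment, grey rubber, 64 mm wide disc top, 26 mm tall, standing on the bench; not needed. Origin: centre of the underside
- rack: Tube block, yellow, fixed, 190 x 66 mm, 55 mm high, three holes 33 mm wide and 50 mm deep in a row along its x axis at -55, 0 and +55 mm. Origin: centre of the underside
- tube: The tall tube: rigid, 30 mm in diameter (cap included), 115 mm tall, about 45 g, light grey with a blue cap; its foot is a cone 14 mm high that ends flat, 12 mm wide. Stands upright in one of the block's holes, its foot 5 mm above the bench, so that 65 mm stick out. Origin: centre of the foot's underside, z along its axis, up
- short_a: Short tube, as the tall one but 80 mm tall, in the block; not needed. Origin: centre of its underside
- short_b: Another short tube, the same; not needed
- rotor_ring: Aluminium ring 100 mm wide, 8 mm thick, lying on the bench; bystander. Origin: centre of the underside
- reagent: White bottle 56 mm wide, 110 mm tall; bystander. Origin: centre of the underside
- jar: Brown jar 60 mm wide, 70 mm tall; bystander. Origin: centre of the underside
- pen: Black marker 12 mm thick, about 140 mm long, lying on the bench; bystander. Origin: its middle
Not all that is in view belongs to the job. Leave any orange look-alike of the tube alone.

How it is judged:
On the way, in this order (a step that is already met when the one before it is completed fails the run):
1. the cup attachment sits fully down and upright on the spindle, let go (horizontal distance between cup_head and spindle_seat below 0.005 m and z of cup_head in the frame of spindle_seat between -0.003 and 0.003 m and angle between cup_head's own z axis and vertical below 0.1 rad and contact force between each of the arm, the fingers and cup_head below 0.1 N), for 0.3 s.
2. the tall tube, gripped and standing in the cup, holds the spindle about halfway down (value of joint spindle between 0.0035 and 0.0085 m and horizontal distance between tube and cup_floor below 0.007 m and z of tube in the frame of cup_floor below 0.004 m and contact force between the fingers and tube above 1 N), for 0.5 s.
At the end, for the whole second after the job is handed in: Cup attachment on the spindle (5 mm of centre, 3 mm of fully down, tilt under 0.1 rad), untouched by the robot; tall tube on the cup's floor (7 mm of centre, 4 mm in height, tilt under 0.15 rad), gripped, pushing over 2 N; spindle held 3.5 to 8.5 mm down (all of step 2 and horizontal distance between cup_head and spindle_seat below 0.005 m and z of cup_head in the frame of spindle_seat between -0.003 and 0.003 m and angle between cup_head's own z axis and vertical below 0.1 rad and z of tube in the frame of cup_floor above -0.003 m and angle between tube's own z axis and vertical below 0.15 rad and contact force between tube and cup_head above 2 N and contact force between each of the arm, the fingers and cup_head below 0.5 N); the arm keeps its last pose, push and grip.
It fails at once if the flat attachment or a short tube was disturbed (distance of any of flat_head, short_a, short_b from where it was at the start of the episode above 0.03 m).
It fails at once if another thing on the bench was disturbed (distance of any of rotor_ring, reagent, jar, pen from where it was at the start of the episode above 0.04 m).
It also fails if it takes over 61 s, if anything falls off the work surface, if the arm or the gripper's body presses on something with over 40 N, if the wrist force passes 120 N, or if a joint passes its speed limit or range.

## Robot

A 7-joint arm with a two-finger parallel gripper is mounted at the origin on the work surface. World frame = base frame: x ahead of the robot, y to its left, z up, the work surface at z = 0. Lengths are in m, angles in rad, forces in N, time in s.
With the tool pointing down it reaches from about 0.4 to 0.85 m from the base axis. Payload 4.5 kg.
Tool frame: the origin (TCP) lies at the very end of the fingers, on their centre line; the grasp point (between the pads) lies 19 mm behind it; z points along the fingers, y is the line along which they close (so a half turn about z gives the same grasp; the last joint's range is limited). The gripper opens to 88 mm and grips with 3 to 60 N. Pads are 18 mm wide; open, the fingers measure 123 mm over their backs; the gripper's body (75 mm by 187 mm) begins 45 mm behind the grasp point.
Start: joints at [-1.139, 0.689, -0.195, 1.565, 0.157, 0.902, -0.215], TCP at [0.242, 0.576, 0.211] pointing down, gripper open.
Joint ranges: [-3.01, 3.01], [-0.46, 2.08], [-1.47, 1.51], [0.13, 2.56], [-1, 4.14], [0.04, 2.09], [-2.66, 2.66]. Speed limits (rad/s): [2.57, 2.57, 3.14, 3.14, 3.14, 3.14, 3.14].

## Interface

Orientations are given as a unit quaternion [x, y, z, w].
In Python, from plant import r, eyes, nets gives the robot as it stands.
- The arm moves only by the shell command python3 -m pendant 'ROWS' [FORCE]. ROWS is JSON, a list of rows, each an object of numbers: "claw": the opening, from 0 (shut) to 1 (fully open); "dx", "dy", "dz": the shift along the world's x, y, z in mm; "twist": the turn about the world's z in rad. In form: [{"claw": .., "dx": .., "dy": .., "dz": .., "twist": ..}, ...]. A call has 1 to 8 rows; each row is the pose to reach, as a shift and turn from the pose commanded when the call began; what a row does not reach only later rows make up. A row lasts 1/10 s, in which the tool goes at most 50 mm and 8.59 degrees, less where a joint would pass 70% of its speed; a pose out of reach is approached as far as the arm can. A call with a gripper value outside its range is refused whole. The fingers move at their own pace and stop on an object; FORCE is the grip in N (left out, the last holds). Time passes only in rows, so rows that repeat a pose let the fingers close. It gives the time, the measured TCP pose, the force, the opening and the grip force at its end, in the units of the state.
- r.get_state(): the state, without advancing time (a new reading comes with each control period).
- eyes.snapshot(name): name is "scene" or "top" or "wrist"; returns (picture, depth): 384x512x3 uint8, blue, green, red; 384x512 float32, m along the optical axis (not along the pixel's ray), 0 where there is no reading.
- eyes.camera_info(name): a dict with "K" (3x3 intrinsics, pixels), "world_to_cam" (4x4, takes a point from world to camera coordinates); the wrist camera has in their place "T_tool_cam" (4x4, takes a point from camera to tool coordinates, whose origin is the TCP and whose axes are the flange's). Camera axes: x right, y down, z forward; pixel columns grow to the right and rows downward; lengths in m; the calibration is good to about 2 mm. A picture is of the moment at which its call begins: read the wrist's pose just before it. camera_info takes no time and is no camera call.
- r.finish_job(): hands the job in; it is judged then, once.
Trained networks look in the newest picture that a camera, given by its name, has taken for a name from the list of things; names that differ only in an ending like _2 or _b are one class to them, and where a whole thing is asked for, a point or a joint stands for the part that bears it (a point fixed in the world has none). Each returns a list of dicts, best first, with "confidence" (0 to 1); they miss things now and then, are a little off and sometimes report something else, mostly with a low value. They report only what shows in the picture. A call takes as long as a camera call. They do not tell look-alikes from the thing itself.
- nets.spot_in(camera, query): "box" ([left, top, width, height] as shares, 0 to 1, of the picture: columns of its width, rows of its height, round what is visible of it).
- nets.place_of(camera, query): "position" ([column, row] as shares, 0 to 1, of the picture: columns of its width, rows of its height: a listed point, or the origin of a listed thing).
The state is a dict: "clock": time; "q": joint angles; "qd": joint speeds; "joint_torque": joint torques, N m; "tool_pos": TCP position; "eef_rot": TCP orientation; "contact_force": force on the tool from outside, world axes, zero at the start; "moment": the same for the moment, N m; "opening": opening from 0.0 (shut) to 1.0 (fully open); "finger_force": force on a finger pad.
Only numpy, scipy, OpenCV 4.12 (cv2) and the standard library are available. Lean on these libraries where they do the work, as an engineer would, in place of code of your own. Each camera call takes 0.05 s, during which the arm holds its last target. There are 200 camera calls.

## Working session

There is one attempt and no reset: what is moved stays moved. The work goes in short steps, Python scripts to look and compute and a shell command to move; the robot and the scene stay as the last step left them, time stands still between calls to the robot, and variables do not carry over. Pictures are saved under pics/ and viewed, at most 11 in all, crops included, and the job is handed in when it is done.

```bash
ls; mkdir -p pics; cat > h.py <<'E'
import numpy as np, cv2
from plant import r, eyes, nets
from scipy.spatial.transform import Rotation as R
def cam(name):
    i=eyes.camera_info(name); K=np.array(i["K"])
    if name=="wrist":
        s=r.get_state(); T=np.eye(4); T[:3,:3]=R.from_quat(s["eef_rot"]).as_matrix(); T[:3,3]=s["tool_pos"]
        return K,T@np.array(i["T_tool_cam"])
    return K,np.linalg.inv(np.array(i["world_to_cam"]))
def ray(K,C,u,v,z):  # intersect pixel ray with plane z
    d=C[:3,:3]@np.linalg.inv(K)@[u,v,1]; o=C[:3,3]
    return o+d*(z-o[2])/d[2]
def cloud(K,C,dep):
    v,u=np.mgrid[:384,:512]; p=np.stack([u,v,np.ones_like(u)],-1)@np.linalg.inv(K).T*dep[...,None]
    return p@C[:3,:3].T+C[:3,3]
E
python3 - <<'E'
from h import *
s=r.get_state();print({k:np.round(v,3).tolist() for k,v in s.items()})
out=[]
H=dict(mixer=.0,spindle_seat=.093,cup_head=0,cup_floor=.022,flat_head=0,rack=0,tube=.005,short_a=.005,rotor_ring=0,reagent=0,jar=0,pen=.006)
for c in ["top","scene"]:
    K,C=cam(c); im,d=eyes.snapshot(c); cv2.imwrite(f"pics/{c}.png",im); np.save(c+".npy",d)
    print(c,C[:3,3].round(2))
    for n,z in H.items():
        for q in nets.place_of(c,n)[:3]:
            u,v=q["position"][0]*512,q["position"][1]*384
            print(n,round(q["confidence"],2),int(u),int(v),ray(K,C,u,v,z).round(3))
E
```

```text
pics
{'clock': 0.0, 'q': [-1.139, 0.69, -0.195, 1.566, 0.157, 0.902, -0.215], 'qd': [-0.001, -0.0, -0.001, 0.002, -0.001, -0.001, 0.001], 'joint_torque': [0.0, -52.756, -1.267, -15.343, -0.053, 0.007, 0.0], 'tool_pos': [0.242, 0.576, 0.21], 'eef_rot': [0.198, 0.98, -0.001, -0.0], 'contact_force': [-0.882, -0.248, 0.153], 'moment': [-0.023, -0.011, -0.01], 'finger_force': 0.0, 'opening': 0.998}
top [0.47 0.01 0.96]
mixer 0.89 221 217 [0.552 0.058 0.   ]
spindle_seat 0.64 222 210 [0.562 0.051 0.093]
spindle_seat 0.43 368 205 [ 0.572 -0.3    0.093]
cup_head 0.75 368 203 [ 0.585 -0.335  0.   ]
cup_floor 0.56 372 207 [ 0.572 -0.336  0.022]
cup_floor 0.15 223 211 [0.566 0.051 0.022]
flat_head 0.87 328 254 [ 0.455 -0.221  0.   ]
rack 0.75 141 235 [0.508 0.265 0.   ]
tube 0.75 100 226 [0.533 0.367 0.005]
tube 0.68 136 216 [0.558 0.277 0.005]
tube 0.22 327 252 [ 0.458 -0.219  0.005]
short_a 0.71 137 257 [0.453 0.271 0.005]
short_a 0.53 134 240 [0.495 0.28  0.005]
rotor_ring 0.67 265 134 [ 0.779 -0.061  0.   ]
reagent 0.75 339 129 [ 0.791 -0.266  0.   ]
jar 0.9 199 147 [0.743 0.117 0.   ]
jar 
[... 323 characters left out ...]
 0.7 249 280 [ 0.796 -0.066  0.022]
flat_head 0.65 351 189 [ 0.553  0.282 -0.   ]
flat_head 0.57 169 190 [ 0.446 -0.228 -0.   ]
flat_head 0.26 271 206 [0.566 0.043 0.   ]
rack 0.57 344 179 [0.512 0.276 0.   ]
tube 0.69 378 176 [0.528 0.373 0.005]
tube 0.55 349 190 [0.562 0.272 0.005]
tube 0.54 341 173 [0.493 0.273 0.005]
short_a 0.69 168 188 [ 0.443 -0.229  0.005]
short_a 0.58 133 235 [ 0.59  -0.332  0.005]
short_a 0.47 340 172 [0.486 0.271 0.005]
rotor_ring 0.74 248 278 [ 0.778 -0.064  0.   ]
rotor_ring 0.5 365 230 [0.7   0.269 0.   ]
reagent 0.73 166 301 [ 0.794 -0.264  0.   ]
reagent 0.43 317 253 [0.742 0.122 0.   ]
jar 0.65 318 252 [0.74  0.126 0.   ]
pen 0.77 372 228 [0.704 0.283 0.006]
```

```bash
python3 - <<'E'
from h import *
a=cv2.imread("pics/top.png"); b=cv2.imread("pics/scene.png")
cv2.imwrite("pics/both.png",np.vstack([cv2.resize(a[110:290,60:420],(800,400))[:, :],cv2.resize(b[140:320,90:450],(800,400))])[:,:])
im=cv2.imread("pics/both.png"); cv2.imwrite("pics/both.png",cv2.resize(im,(600,600)))
for c in ["top"]:
    K,C=cam(c); P=cloud(K,C,np.load("top.npy"))
    def blk(n,x,y,zl,zh,rad):
        m=(np.hypot(P[...,0]-x,P[...,1]-y)<rad)&(P[...,2]>zl)&(P[...,2]<zh); q=P[m]
        print(n,m.sum(),q.mean(0).round(4) if m.any() else '', q.min(0).round(3) if m.any() else '',q.max(0).round(3) if m.any() else '')
    blk("cup rim",.584,-.334,.036,.05,.05)
    blk("cup floor",.584,-.334,.015,.03,.02)
    blk("pin",.562,.05,.098,.12,.03); blk("collar",.562,.05,.086,.12,.03)
    blk("tube top",.56,.275,.1,.14,.04)
    blk("other top",.53,.37,.1,.14,.04)
    blk("short",.5,.275,.07,.1,.03);blk("short",.45,.275,.07,.1,.03)
    blk("rack",.5,.27,.05,.06,.15)
E
```

```text
cup rim 87 [ 0.5768 -0.337   0.0411] [ 0.557 -0.358  0.036] [ 0.596 -0.316  0.046]
cup floor 102 [ 0.5803 -0.3384  0.0226] [ 0.564 -0.353  0.017] [ 0.593 -0.317  0.029]
pin 26 [0.5598 0.0462 0.1054] [0.555 0.042 0.102] [0.567 0.051 0.108]
collar 159 [0.5596 0.0462 0.095 ] [0.544 0.03  0.089] [0.575 0.061 0.108]
tube top 171 [0.557  0.274  0.1184] [0.543 0.261 0.101] [0.572 0.29  0.123]
other top 175 [0.5239 0.3658 0.1139] [0.509 0.352 0.1  ] [0.539 0.382 0.119]
short 155 [0.5024 0.2736 0.0844] [0.488 0.26  0.07 ] [0.517 0.29  0.091]
short 160 [0.448  0.2724 0.0842] [0.433 0.259 0.071] [0.463 0.289 0.089]
rack 1615 [0.4993 0.2719 0.055 ] [0.408 0.122 0.05 ] [0.597 0.362 0.06 ]
```

View pics/both.png

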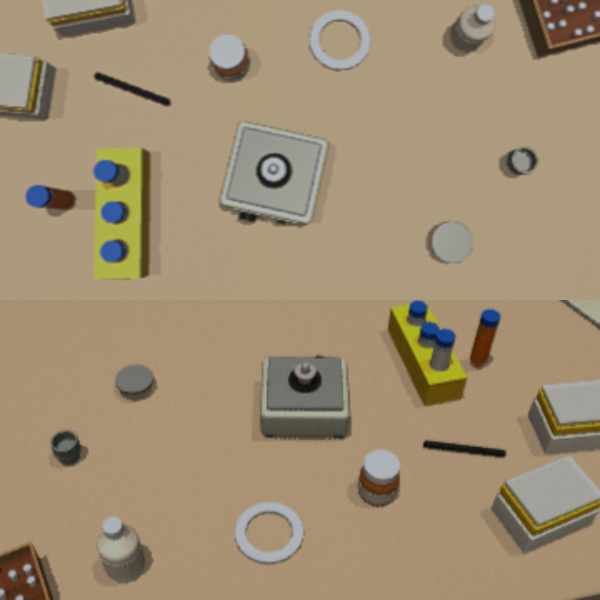

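The top view confirms the detections. The cup (crop pixel 521,160) is at (0.578,-0.337), the pin is at (0.560,0.046), and the tall tube in the block's far hole is at (0.557,0.274). The orange look-alike stands outside the block. I'm moving to above the cup.

```bash
python3 -m pendant '[{"claw":1,"dx":25,"dy":-40,"dz":0,"twist":0.05},{"claw":1,"dx":50,"dy":-80,"dz":0,"twist":0.1},{"claw":1,"dx":75,"dy":-120,"dz":0,"twist":0.15},{"claw":1,"dx":100,"dy":-160,"dz":0,"twist":0.2},{"claw":1,"dx":125,"dy":-200,"dz":0,"twist":0.25},{"claw":1,"dx":150,"dy":-240,"dz":0,"twist":0.3},{"claw":1,"dx":175,"dy":-280,"dz":0,"twist":0.35},{"claw":1,"dx":200,"dy":-320,"dz":0,"twist":0.4}]' 20
python3 -m pendant '[{"claw":1,"dx":17,"dy":-45,"dz":0,"twist":0},{"claw":1,"dx":34,"dy":-90,"dz":0,"twist":0},{"claw":1,"dx":50,"dy":-135,"dz":0,"twist":0},{"claw":1,"dx":67,"dy":-180,"dz":0,"twist":0},{"claw":1,"dx":84,"dy":-225,"dz":0,"twist":0},{"claw":1,"dx":100,"dy":-270,"dz":0,"twist":0},{"claw":1,"dx":117,"dy":-315,"dz":0,"twist":0},{"claw":1,"dx":134,"dy":-360,"dz":0,"twist":0}]'
python3 -m pendant '[{"claw":1,"dx":0,"dy":-45,"dz":0,"twist":0},{"claw":1,"dx":0,"dy":-90,"dz":0,"twist":0},{"claw":1,"dx":0,"dy":-135,"dz":0,"twist":0},{"claw":1,"dx":0,"dy":-180,"dz":0,"twist":0},{"claw":1,"dx":0,"dy":-215,"dz":-20,"twist":0},{"claw":1,"dx":0,"dy":-233,"dz":-60,"twist":0},{"claw":1,"dx":0,"dy":-233,"dz":-60,"twist":0},{"claw":1,"dx":0,"dy":-233,"dz":-60,"twist":0}]'
python3 - <<'E'
from h import *
s=r.get_state();print(np.round(s["q"],2),np.round(s["tool_pos"],4),np.round(s["eef_rot"],3),s["clock"])
print(eyes.camera_info("wrist")["T_tool_cam"])
K,C=cam("wrist"); im,d=eyes.snapshot("wrist"); cv2.imwrite("pics/w1.png",im)
for n,z in [("cup_head",0),("cup_floor",.022)]:
    for q in nets.place_of("wrist",n)[:2]:
        u,v=q["position"][0]*512,q["position"][1]*384; print(n,q["confidence"],u,v,ray(K,C,u,v,z).round(4))
P=cloud(K,C,d)
m=(np.hypot(P[...,0]-.578,P[...,1]+.337)<.04)&(P[...,2]>.034)&(P[...,2]<.05); q=P[m]
print(m.sum(),q.mean(0),q.min(0),q.max(0))
E
```

```text
clock: 2.1
tool_pos: [0.4431, 0.2546, 0.2113]
eef_rot: [-0.002, 1.0, 0.0, 0.0]
contact_force: [0.7, 0.1, -0.1]
opening: 1.002
finger_force: 0.0
clock: 2.9
tool_pos: [0.5766, -0.1059, 0.2112]
eef_rot: [-0.001, 1.0, 0.0, 0.0]
contact_force: [1.3, 0.8, -0.4]
opening: 1.0
finger_force: 0.0
clock: 3.7
tool_pos: [0.5759, -0.3358, 0.1507]
eef_rot: [-0.001, 1.0, 0.001, -0.001]
contact_force: [0.3, 1.4, 0.3]
opening: 1.002
finger_force: 0.0
[ 0.66  0.83 -0.39  1.48  0.36  0.9   1.73] [ 0.5759 -0.3358  0.1507] [-0.001  1.     0.001 -0.001] 3.7
[[-2.53740655e-04 -9.62101073e-01 -2.72692978e-01  6.97542375e-02]
 [ 9.99999962e-01 -2.73800256e-04  3.55083383e-05  1.15306225e-04]
 [-1.08826017e-04 -2.72692959e-01  9.62101106e-01 -1.73446775e-01]
 [ 0.00000000e+00  0.00000000e+00  0.00000000e+00  1.00000000e+00]]
cup_head 0.84 255.5904 172.1088 [ 0.578  -0.3341  0.    ]
cup_floor 0.59 252.5184 174.29760000000002 [ 0.5758 -0.3378  0.022 ]
431 [ 0.57688704 -0.33656274  0.04057549] [ 0.55654861 -0.35706518  0.03400075] [ 0.59759383 -0.31622873  0.04382944]
```

View pics/w1.png

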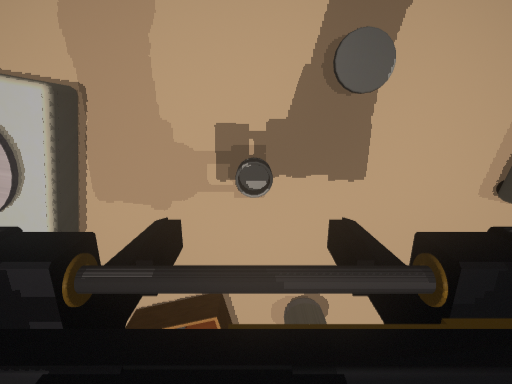

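The wrist view shows the cup at about (254,177), centred between the fingers, with the flat head well clear. I'll descend and grip.

```bash
python3 -m pendant '[{"claw":1,"dx":1,"dy":-1,"dz":-40,"twist":0},{"claw":1,"dx":1,"dy":-1,"dz":-80,"twist":0},{"claw":1,"dx":1,"dy":-1,"dz":-115,"twist":0},{"claw":1,"dx":1,"dy":-1,"dz":-138,"twist":0},{"claw":1,"dx":1,"dy":-1,"dz":-138,"twist":0},{"claw":0.3,"dx":1,"dy":-1,"dz":-138,"twist":0},{"claw":0.3,"dx":1,"dy":-1,"dz":-138,"twist":0},{"claw":0.3,"dx":1,"dy":-1,"dz":-138,"twist":0}]' 15
python3 -m pendant '[{"claw":0.3,"dx":0,"dy":0,"dz":0,"twist":0},{"claw":0.3,"dx":0,"dy":0,"dz":0,"twist":0},{"claw":0.3,"dx":0,"dy":0,"dz":0,"twist":0},{"claw":0.3,"dx":0,"dy":0,"dz":0,"twist":0}]'
```

```text
clock: 4.65
tool_pos: [0.5786, -0.3382, 0.0153]
eef_rot: [-0.001, 1.0, -0.001, 0.002]
contact_force: [-0.1, 0.5, -0.8]
opening: 0.75
finger_force: 0.0
clock: 5.05
tool_pos: [0.5778, -0.3382, 0.0146]
eef_rot: [-0.001, 1.0, -0.0, 0.001]
contact_force: [-3.0, 2.9, 15.8]
opening: 0.387
finger_force: 7.4
```

```bash
python3 -m pendant '[{"claw":0.3,"dx":0,"dy":0,"dz":0,"twist":0},{"claw":0.3,"dx":0,"dy":0,"dz":0,"twist":0}]'
python3 - <<'E'
from h import *
im,d=eyes.snapshot("wrist"); a,_=eyes.snapshot("scene")
cv2.imwrite("pics/w2.png",np.hstack([cv2.resize(im[60:360,100:400],(400,400)),cv2.resize(a[200:260,100:160],(400,400))]))
E
```

```text
clock: 5.25
tool_pos: [0.5784, -0.3379, 0.0148]
eef_rot: [-0.001, 1.0, -0.0, 0.001]
contact_force: [-1.6, 1.3, 9.5]
opening: 0.297
finger_force: 4.6
```

View pics/w2.png

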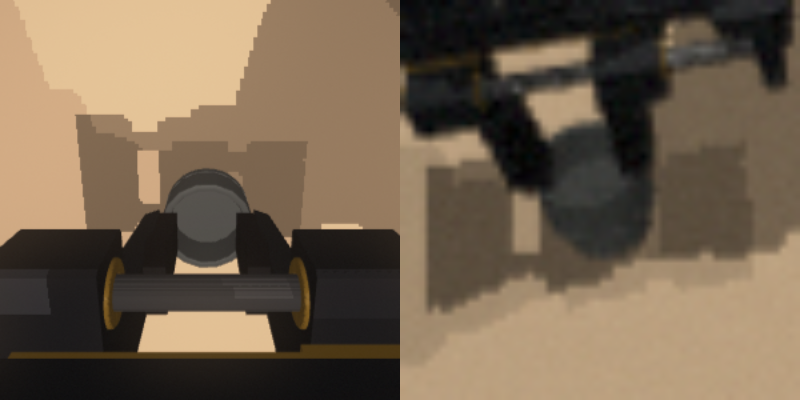

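The cup at (205,210) in the left crop is squeezing forward out of the pads. I'll open, rise and look again.

```bash
python3 -m pendant '[{"claw":1,"dx":0,"dy":0,"dz":0,"twist":0},{"claw":1,"dx":0,"dy":0,"dz":0,"twist":0},{"claw":1,"dx":0,"dy":0,"dz":0,"twist":0},{"claw":1,"dx":0,"dy":0,"dz":0,"twist":0},{"claw":1,"dx":0,"dy":0,"dz":40,"twist":0},{"claw":1,"dx":0,"dy":0,"dz":80,"twist":0},{"claw":1,"dx":0,"dy":0,"dz":80,"twist":0},{"claw":1,"dx":0,"dy":0,"dz":80,"twist":0}]'
python3 - <<'E'
from h import *
s=r.get_state();print(np.round(s["tool_pos"],4),s["clock"])
K,C=cam("wrist"); im,d=eyes.snapshot("wrist")
for n,z in [("cup_head",0),("cup_floor",.022)]:
    for q in nets.place_of("wrist",n)[:2]:
        u,v=q["position"][0]*512,q["position"][1]*384; print(n,q["confidence"],u,v,ray(K,C,u,v,z).round(4))
P=cloud(K,C,d)
near=np.hypot(P[...,0]-.59,P[...,1]+.337)<.06
for a,b in [(-.01,.008),(.012,.028),(.034,.039),(.039,.06)]:
    q=P[near&(P[...,2]>a)&(P[...,2]<b)]
    if len(q): print(a,len(q),q.mean(0).round(4),q.min(0).round(4),q.max(0).round(4))
a,d2=eyes.snapshot("scene")
cv2.imwrite("pics/w3.png",np.hstack([cv2.resize(im[40:240,150:350],(400,400)),cv2.resize(a[200:260,100:160],(400,400))]))
E
```

```text
clock: 6.15
tool_pos: [0.5772, -0.338, 0.0935]
eef_rot: [-0.001, 1.0, -0.0, 0.0]
contact_force: [-0.5, 0.2, -0.7]
opening: 0.989
finger_force: 0.0
[ 0.5772 -0.338   0.0935] 6.15
cup_head 0.65 254.208 183.7056 [ 0.5792 -0.3383  0.    ]
cup_floor 0.84 252.0064 190.8096 [ 0.5804 -0.3404  0.022 ]
-0.01 7889 [ 5.866e-01 -3.364e-01 -2.000e-04] [ 0.5301 -0.3967 -0.003 ] [ 0.6498 -0.2771  0.0025]
0.012 1009 [ 0.5813 -0.3394  0.0221] [ 0.5593 -0.3597  0.0158] [ 0.598  -0.3193  0.0279]
0.034 146 [ 0.5817 -0.3387  0.0366] [ 0.5596 -0.3584  0.034 ] [ 0.598  -0.3192  0.039 ]
0.039 512 [ 0.5796 -0.3396  0.0415] [ 0.5595 -0.3598  0.0391] [ 0.6008 -0.3195  0.0442]
```

View pics/w3.png

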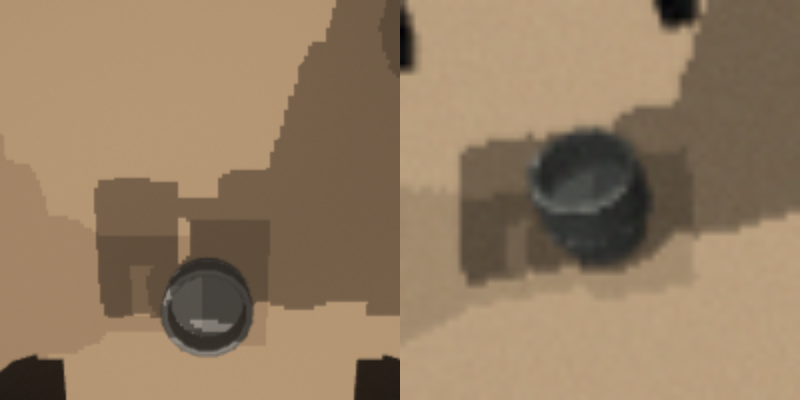

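The cup is still upright and has moved about 3 mm, to (0.580,-0.3395). It was gripped too far to the -x side. I'll retry slightly further forward and lower, closing gently and checking as I go.

```bash
python3 -m pendant '[{"claw":1,"dx":5,"dy":-1.5,"dz":-40,"twist":0},{"claw":1,"dx":5,"dy":-1.5,"dz":-75,"twist":0},{"claw":1,"dx":5,"dy":-1.5,"dz":-82,"twist":0},{"claw":0.6,"dx":5,"dy":-1.5,"dz":-82,"twist":0},{"claw":0.6,"dx":5,"dy":-1.5,"dz":-82,"twist":0},{"claw":0.5,"dx":5,"dy":-1.5,"dz":-82,"twist":0},{"claw":0.5,"dx":5,"dy":-1.5,"dz":-82,"twist":0},{"claw":0.5,"dx":5,"dy":-1.5,"dz":-82,"twist":0}]' 6
python3 -m pendant '[{"claw":0.45,"dx":0,"dy":0,"dz":0,"twist":0},{"claw":0.45,"dx":0,"dy":0,"dz":0,"twist":0}]'
python3 -m pendant '[{"claw":0.45,"dx":0,"dy":0,"dz":0,"twist":0},{"claw":0.45,"dx":0,"dy":0,"dz":0,"twist":0}]'
python3 - <<'E'
from h import *
im,d=eyes.snapshot("wrist")
cv2.imwrite("pics/w4.png",cv2.resize(im[60:360,100:400],(400,400)))
K,C=cam("wrist"); print(K)
for z in (.011,.042):
  p=np.linalg.inv(C)@np.r_[r.get_state()["tool_pos"][:2],z,1]; print((K@p[:3]/p[2])[:2])
E
```

```text
clock: 7.15
tool_pos: [0.5827, -0.3396, 0.0122]
eef_rot: [-0.001, 1.0, -0.0, 0.001]
contact_force: [-0.5, 0.1, -0.5]
opening: 0.566
finger_force: 0.0
clock: 7.35
tool_pos: [0.5824, -0.3394, 0.0116]
eef_rot: [-0.001, 1.0, -0.0, 0.0]
contact_force: [-0.7, -0.1, 2.7]
opening: 0.475
finger_force: 6.0
clock: 7.55
tool_pos: [0.5824, -0.3394, 0.0115]
eef_rot: [-0.001, 1.0, -0.0, 0.0]
contact_force: [0.2, 0.5, 5.1]
opening: 0.471
finger_force: 6.0
[[264.84909465   0.         254.55717406]
 [  0.         264.84909465 187.35923611]
 [  0.           0.           1.        ]]
[254.39115606 215.32196783]
[254.35154265 234.97924081]
```

View pics/w4.png

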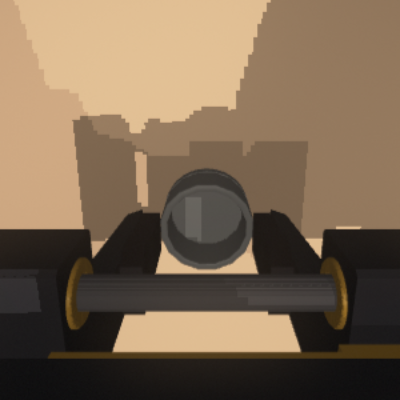

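The cup's rim is centred in the grip at about (207,227), with the opening at 0.47, which matches its 42 mm diameter. I'll lift slightly and check.

```bash
python3 -m pendant '[{"claw":0.42,"dx":0,"dy":0,"dz":10,"twist":0},{"claw":0.42,"dx":0,"dy":0,"dz":20,"twist":0},{"claw":0.42,"dx":0,"dy":0,"dz":30,"twist":0},{"claw":0.42,"dx":0,"dy":0,"dz":30,"twist":0},{"claw":0.42,"dx":0,"dy":0,"dz":30,"twist":0}]' 8
python3 - <<'E'
from h import *
im,d=eyes.snapshot("wrist")
sc,_=eyes.snapshot("scene")
cv2.imwrite("pics/w5.png",np.hstack([cv2.resize(im[60:360,100:400],(400,400)),cv2.resize(sc[190:250,100:160],(400,400))]))
E
```

```text
clock: 8.1
tool_pos: [0.5822, -0.3394, 0.0415]
eef_rot: [-0.001, 1.0, -0.0, 0.0]
contact_force: [-0.6, 0.2, -1.2]
opening: 0.469
finger_force: 8.0
```

View pics/w5.png

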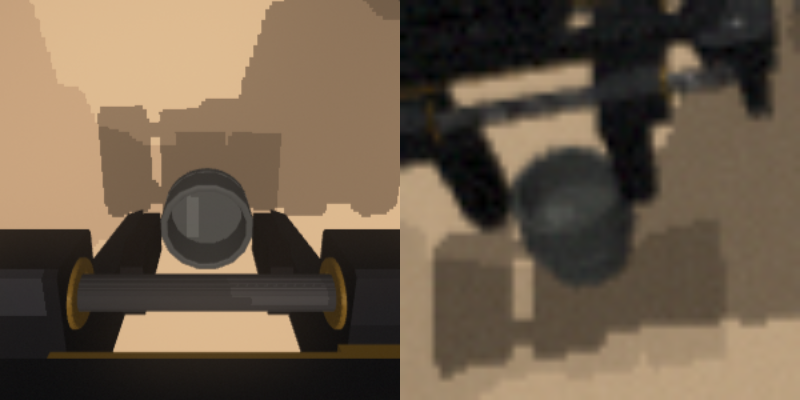

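The cup is held upright, rim at (207,227). I'll carry it to just short of the spindle and measure the pin and the in-hand cup together.

```bash
python3 -m pendant '[{"claw":0.42,"dx":0,"dy":0,"dz":40,"twist":0},{"claw":0.42,"dx":0,"dy":15,"dz":80,"twist":0},{"claw":0.42,"dx":-5,"dy":45,"dz":115,"twist":0},{"claw":0.42,"dx":-15,"dy":85,"dz":125,"twist":0},{"claw":0.42,"dx":-25,"dy":125,"dz":125,"twist":0},{"claw":0.42,"dx":-35,"dy":165,"dz":125,"twist":0},{"claw":0.42,"dx":-45,"dy":205,"dz":125,"twist":0},{"claw":0.42,"dx":-55,"dy":245,"dz":125,"twist":0}]'
python3 -m pendant '[{"claw":0.42,"dx":-5,"dy":40,"dz":0,"twist":0},{"claw":0.42,"dx":-10,"dy":80,"dz":0,"twist":0},{"claw":0.42,"dx":-15,"dy":110,"dz":0,"twist":0},{"claw":0.42,"dx":-15,"dy":130,"dz":0,"twist":0},{"claw":0.42,"dx":-15,"dy":140,"dz":0,"twist":0},{"claw":0.42,"dx":-15,"dy":140,"dz":0,"twist":0},{"claw":0.42,"dx":-15,"dy":140,"dz":0,"twist":0}]'
python3 - <<'E'
from h import *
s=r.get_state();t=s["tool_pos"]
K,C=cam("wrist"); im,d=eyes.snapshot("wrist"); P=cloud(K,C,d)
def st(n,c,rad,a,b):
    q=P[(np.hypot(P[...,0]-c[0],P[...,1]-c[1])<rad)&(P[...,2]>a)&(P[...,2]<b)]
    print(n,len(q),*( [q.mean(0).round(4),q.min(0).round(4),q.max(0).round(4)] if len(q) else []))
    return q
st("pin",(.56,.046),.012,.1,.115); st("collar",(.56,.046),.03,.088,.098); st("boot",(.56,.046),.04,.071,.08)
q=st("rim",t[:2],.026,t[2]+.022,t[2]+.04); 
from scipy.optimize import least_squares
for a,b in((.1,.115),(.088,.098)): pass
ok=q[q[:,2]>t[2]+.026]
print("rim minmax mid",(ok.min(0)+ok.max(0))/2-t)
for n,z in [("spindle_seat",.093)]:
    for w in nets.place_of("wrist",n)[:2]:
        u,v=w["position"][0]*512,w["position"][1]*384; print(n,w["confidence"],u,v,ray(K,C,u,v,z).round(4))
cv2.imwrite("pics/w6.png",im)
E
```

```text
clock: 9.0
tool_pos: [0.5263, -0.0928, 0.1658]
eef_rot: [-0.001, 1.0, 0.0, -0.0]
contact_force: [0.7, -0.1, 0.1]
opening: 0.475
finger_force: 8.0
clock: 9.7
tool_pos: [0.5121, 0.0442, 0.1658]
eef_rot: [-0.0, 1.0, -0.001, -0.0]
contact_force: [-0.6, -0.5, -1.0]
opening: 0.465
finger_force: 8.0
pin 0
collar 0
boot 3 [0.5444 0.0551 0.0713] [0.5368 0.0101 0.071 ] [0.5491 0.0794 0.0717]
rim 1946 [0.5097 0.0443 0.1951] [0.4891 0.0197 0.1878] [0.5302 0.0688 0.2057]
rim minmax mid [-2.44160450e-03  1.48038008e-06  3.29671240e-02]
```

View pics/w6.png

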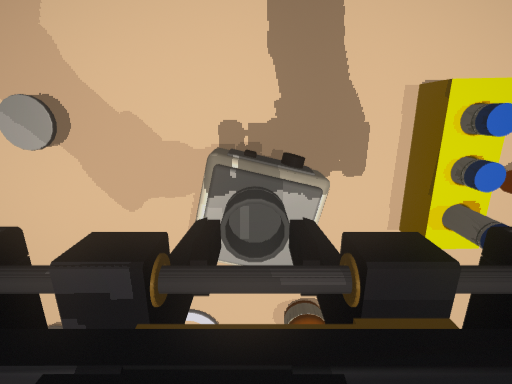

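The picture's up direction is −x, so the held cup at (255,222) hides the pin. I'll move to the far side to see it.

```bash
python3 -m pendant '[{"claw":0.42,"dx":35,"dy":0,"dz":0,"twist":0},{"claw":0.42,"dx":70,"dy":1,"dz":0,"twist":0},{"claw":0.42,"dx":100,"dy":2,"dz":0,"twist":0},{"claw":0.42,"dx":108,"dy":2,"dz":0,"twist":0},{"claw":0.42,"dx":108,"dy":2,"dz":0,"twist":0},{"claw":0.42,"dx":108,"dy":2,"dz":0,"twist":0}]'
cat > m.py <<'E'
from h import *
s=r.get_state();t=s["tool_pos"];print(t)
K,C=cam("wrist"); im,d=eyes.snapshot("wrist"); P=cloud(K,C,d)
def st(n,c,rad,a,b):
    q=P[(np.hypot(P[...,0]-c[0],P[...,1]-c[1])<rad)&(P[...,2]>a)&(P[...,2]<b)]
    if len(q): print(n,len(q),q.mean(0).round(4),((q.min(0)+q.max(0))/2).round(4),np.ptp(q,axis=0).round(4))
st("pin",(.56,.046),.012,.1045,.115); st("collar",(.56,.046),.025,.089,.098); st("boot",(.56,.046),.04,.072,.08)
st("rim",t[:2],.0235,t[2]+.028,t[2]+.034)
for n,z in [("spindle_seat",.093)]:
    for w in nets.place_of("wrist",n)[:2]:
        u,v=w["position"][0]*512,w["position"][1]*384; print(n,w["confidence"],u,v,ray(K,C,u,v,z).round(4))
cv2.imwrite("pics/w7.png",im)
E
python3 m.py
```

```text
clock: 10.4
tool_pos: [0.6183, 0.0469, 0.1656]
eef_rot: [-0.001, 1.0, -0.0, -0.001]
contact_force: [0.1, -0.6, -0.4]
opening: 0.469
finger_force: 8.0
[0.61834556 0.04694636 0.16559175]
pin 137 [0.5611 0.0472 0.1061] [0.5611 0.0473 0.1064] [0.011  0.0104 0.0039]
collar 919 [0.5608 0.0474 0.0928] [0.5612 0.0473 0.0938] [0.0329 0.0329 0.0067]
boot 1168 [0.5596 0.0473 0.0748] [0.557  0.0474 0.0748] [0.0597 0.0508 0.0054]
rim 1249 [0.6155 0.047  0.1955] [0.6162 0.0469 0.1966] [0.0413 0.0437 0.006 ]
spindle_seat 0.61 253.184 126.29760000000002 [0.5606 0.0457 0.093 ]
```

View pics/w7.png

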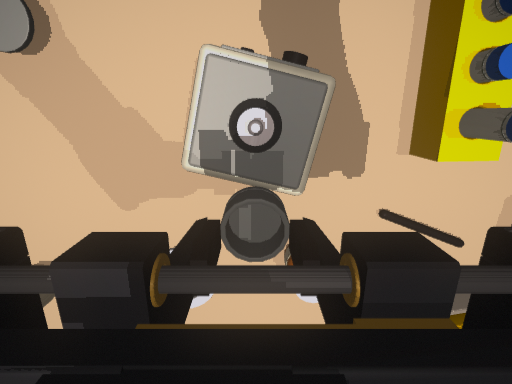

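The pin at (255,127) is clear, at (0.561,0.047). The cup in hand is at (0.616,0.047), so I need to shift dx −55.

```bash
python3 -m pendant '[{"claw":0.42,"dx":-25,"dy":0,"dz":0,"twist":0},{"claw":0.42,"dx":-50,"dy":0,"dz":0,"twist":0},{"claw":0.42,"dx":-55,"dy":0,"dz":-10,"twist":0},{"claw":0.42,"dx":-55,"dy":0,"dz":-25,"twist":0},{"claw":0.42,"dx":-55,"dy":0,"dz":-40,"twist":0},{"claw":0.42,"dx":-55,"dy":0,"dz":-44,"twist":0},{"claw":0.42,"dx":-55,"dy":0,"dz":-44,"twist":0},{"claw":0.42,"dx":-55,"dy":0,"dz":-44,"twist":0}]'
python3 -m pendant '[{"claw":0.42,"dx":0,"dy":0,"dz":-4,"twist":0},{"claw":0.42,"dx":0,"dy":0,"dz":-8,"twist":0},{"claw":0.42,"dx":0,"dy":0,"dz":-8,"twist":0}]'
```

```text
clock: 11.3
tool_pos: [0.5652, 0.0479, 0.1227]
eef_rot: [-0.001, 1.0, 0.0, 0.0]
contact_force: [-0.0, -0.2, -0.3]
opening: 0.472
finger_force: 8.0
clock: 11.6
tool_pos: [0.5648, 0.0476, 0.1137]
eef_rot: [-0.001, 1.0, -0.0, -0.0]
contact_force: [-0.1, -0.8, -0.2]
opening: 0.47
finger_force: 8.0
```

```bash
python3 -m pendant '[{"claw":0.42,"dx":-1,"dy":0,"dz":-3,"twist":0},{"claw":0.42,"dx":-1,"dy":0,"dz":-6,"twist":0},{"claw":0.42,"dx":-1,"dy":0,"dz":-9,"twist":0},{"claw":0.42,"dx":-1,"dy":0,"dz":-9,"twist":0},{"claw":0.42,"dx":-1,"dy":0,"dz":-9,"twist":0}]'
```

```text
clock: 12.1
tool_pos: [0.5641, 0.0477, 0.1049]
eef_rot: [-0.001, 1.0, 0.0, -0.0]
contact_force: [-0.2, -0.5, -1.1]
opening: 0.471
finger_force: 8.0
```

```bash
python3 -m pendant '[{"claw":0.42,"dx":0,"dy":0,"dz":-1,"twist":0},{"claw":0.42,"dx":0,"dy":0,"dz":-1,"twist":0},{"claw":0.55,"dx":0,"dy":0,"dz":-1,"twist":0},{"claw":0.65,"dx":0,"dy":0,"dz":-1,"twist":0},{"claw":1,"dx":0,"dy":0,"dz":-1,"twist":0},{"claw":1,"dx":0,"dy":0,"dz":-1,"twist":0},{"claw":1,"dx":0,"dy":0,"dz":-1,"twist":0},{"claw":1,"dx":0,"dy":0,"dz":10,"twist":0}]'
python3 -m pendant '[{"claw":1,"dx":0,"dy":0,"dz":40,"twist":0},{"claw":1,"dx":10,"dy":0,"dz":80,"twist":0},{"claw":1,"dx":30,"dy":0,"dz":100,"twist":0},{"claw":1,"dx":60,"dy":0,"dz":100,"twist":0},{"claw":1,"dx":60,"dy":0,"dz":100,"twist":0},{"claw":1,"dx":60,"dy":0,"dz":100,"twist":0}]'
cat > m2.py <<'E'
from h import *
s=r.get_state();t=s["tool_pos"];print(t)
K,C=cam("wrist"); im,d=eyes.snapshot("wrist"); P=cloud(K,C,d)
def st(n,c,rad,a,b):
    q=P[(np.hypot(P[...,0]-c[0],P[...,1]-c[1])<rad)&(P[...,2]>a)&(P[...,2]<b)]
    if len(q): print(n,len(q),q.mean(0).round(4),((q.min(0)+q.max(0))/2).round(4),np.ptp(q,axis=0).round(4)); return q
q=st("rim",(.561,.047),.03,.129,.142); 
A=np.c_[q[:,:2]-q[:,:2].mean(0),np.ones(len(q))]; print("slope",np.linalg.lstsq(A,q[:,2],rcond=None)[0])
st("floor",(.561,.047),.014,.105,.125); st("tubetop",(.557,.274),.03,.115,.128)
print(nets.place_of("wrist","cup_floor")[:1])
cv2.imwrite("pics/w8.png",im)
E
python3 m2.py
```

```text
clock: 12.9
tool_pos: [0.563, 0.0475, 0.1143]
eef_rot: [-0.001, 1.0, -0.0, -0.001]
contact_force: [0.4, 0.1, -0.1]
opening: 0.979
finger_force: 0.0
clock: 13.5
tool_pos: [0.6237, 0.0477, 0.2152]
eef_rot: [-0.001, 1.0, 0.0, -0.0]
contact_force: [-0.4, -0.3, 0.2]
opening: 0.997
finger_force: 0.0
[0.62368741 0.04770204 0.2151634 ]
rim 517 [0.5618 0.048  0.1344] [0.5622 0.0477 0.133 ] [0.04   0.0404 0.0073]
slope [-0.00851355 -0.00250144  0.13440479]
floor 628 [0.5608 0.047  0.1149] [0.561  0.0467 0.1151] [0.0263 0.0272 0.004 ]
tubetop 894 [0.5585 0.2754 0.1198] [0.5587 0.2765 0.1185] [0.0298 0.032  0.007 ]
[{'position': [0.4982, 0.3169], 'confidence': 0.87}]
```

View pics/w8.png

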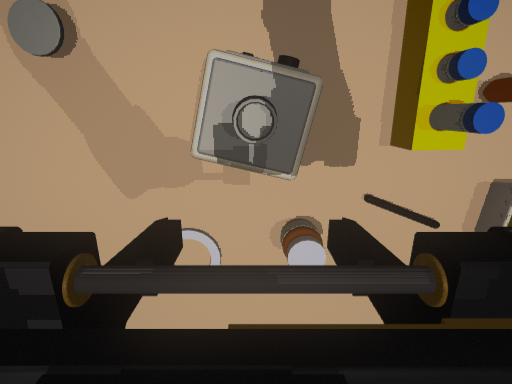

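The cup is seated: rim level at z 0.134, floor at 0.115, centre (0.561,0.047). Next is the tall tube at (0.558,0.2755); its blue cap is at (484,118).

```bash
python3 -m pendant '[{"claw":1,"dx":-14,"dy":45,"dz":0,"twist":0},{"claw":1,"dx":-28,"dy":90,"dz":0,"twist":0},{"claw":1,"dx":-42,"dy":135,"dz":0,"twist":0},{"claw":1,"dx":-54,"dy":180,"dz":0,"twist":0},{"claw":1,"dx":-65,"dy":215,"dz":0,"twist":0},{"claw":1,"dx":-66,"dy":228,"dz":0,"twist":0},{"claw":1,"dx":-66,"dy":228,"dz":-20,"twist":0},{"claw":1,"dx":-66,"dy":228,"dz":-40,"twist":0}]' 
python3 -m pendant '[{"claw":1,"dx":0,"dy":0,"dz":-40,"twist":0},{"claw":1,"dx":0,"dy":0,"dz":-80,"twist":0},{"claw":1,"dx":0,"dy":0,"dz":-103,"twist":0},{"claw":1,"dx":0,"dy":0,"dz":-103,"twist":0},{"claw":0.5,"dx":0,"dy":0,"dz":-103,"twist":0},{"claw":0.5,"dx":0,"dy":0,"dz":-103,"twist":0},{"claw":0.5,"dx":0,"dy":0,"dz":-103,"twist":0},{"claw":0.4,"dx":0,"dy":0,"dz":-103,"twist":0}]' 15
python3 -m pendant '[{"claw":0.32,"dx":0,"dy":0,"dz":0,"twist":0},{"claw":0.32,"dx":0,"dy":0,"dz":0,"twist":0},{"claw":0.3,"dx":0,"dy":0,"dz":0,"twist":0},{"claw":0.3,"dx":0,"dy":0,"dz":0,"twist":0}]' 15
```

```text
clock: 14.4
tool_pos: [0.5582, 0.2751, 0.175]
eef_rot: [-0.001, 1.0, -0.0, 0.001]
contact_force: [-0.4, -0.5, -0.4]
opening: 0.999
finger_force: 0.0
clock: 15.2
tool_pos: [0.5589, 0.276, 0.0733]
eef_rot: [-0.001, 1.0, 0.001, 0.001]
contact_force: [-0.5, 0.1, 0.0]
opening: 0.662
finger_force: 0.0
clock: 15.6
tool_pos: [0.5581, 0.2758, 0.0721]
eef_rot: [-0.001, 1.0, 0.0, 0.0]
contact_force: [-0.8, 0.4, -0.2]
opening: 0.332
finger_force: 15.0
```

```bash
python3 -m pendant '[{"claw":0.2,"dx":0,"dy":0,"dz":0,"twist":0},{"claw":0.2,"dx":0,"dy":0,"dz":30,"twist":0},{"claw":0.2,"dx":0,"dy":0,"dz":65,"twist":0},{"claw":0.2,"dx":0,"dy":0,"dz":100,"twist":0},{"claw":0.2,"dx":0,"dy":0,"dz":140,"twist":0},{"claw":0.2,"dx":0,"dy":0,"dz":163,"twist":0},{"claw":0.2,"dx":0,"dy":0,"dz":163,"twist":0},{"claw":0.2,"dx":0,"dy":0,"dz":163,"twist":0}]' 25
python3 -m pendant '[{"claw":0.2,"dx":0,"dy":-35,"dz":0,"twist":0},{"claw":0.2,"dx":0,"dy":-70,"dz":0,"twist":0},{"claw":0.2,"dx":0,"dy":-105,"dz":0,"twist":0},{"claw":0.2,"dx":0,"dy":-140,"dz":0,"twist":0},{"claw":0.2,"dx":0,"dy":-165,"dz":0,"twist":0},{"claw":0.2,"dx":0,"dy":-168,"dz":0,"twist":0},{"claw":0.2,"dx":0,"dy":-168,"dz":0,"twist":0}]'
cat > m3.py <<'E'
from h import *
t=r.get_state()["tool_pos"];print(t)
K,C=cam("wrist"); im,d=eyes.snapshot("wrist"); P=cloud(K,C,d)
near=np.hypot(P[...,0]-t[0],P[...,1]-t[1])<.022
for a,b in [(-.07,-.05),(-.05,-.03),(-.03,-.01),(-.01,.01),(.01,.03),(.03,.044),(.044,.056)]:
    q=P[near&(P[...,2]-t[2]>a)&(P[...,2]-t[2]<b)]-t
    if len(q)>5: print(a,len(q),q.mean(0).round(4),q.min(0).round(4),q.max(0).round(4))
sc,_=eyes.snapshot("scene")
cv2.imwrite("pics/w9.png",np.hstack([cv2.resize(im[60:360,100:400],(400,400)),cv2.resize(sc[100:220,230:350],(400,400))]))
E
python3 m3.py
```

```text
clock: 16.4
tool_pos: [0.5578, 0.2754, 0.2345]
eef_rot: [-0.001, 1.0, -0.0, -0.0]
contact_force: [-0.5, -0.2, -0.6]
opening: 0.331
finger_force: 25.0
clock: 17.1
tool_pos: [0.5573, 0.1073, 0.2336]
eef_rot: [-0.001, 1.0, -0.0, -0.001]
contact_force: [1.1, 1.0, 0.5]
opening: 0.329
finger_force: 25.0
[0.55727531 0.1073197  0.23358891]
-0.07 25 [-0.0116 -0.0002 -0.0517] [-0.0144 -0.0128 -0.0531] [-0.0042  0.0128 -0.0504]
-0.05 189 [-0.0115  0.0013 -0.0397] [-0.0145 -0.0137 -0.05  ] [-0.0027  0.0154 -0.0302]
-0.03 248 [-0.0117  0.0009 -0.0196] [-0.0146 -0.0137 -0.03  ] [-0.0032  0.0151 -0.01  ]
-0.01 341 [-0.0115  0.0008  0.0004] [-0.0148 -0.0142 -0.01  ] [-0.0025  0.0151  0.01  ]
0.01 477 [-0.0112  0.0005  0.0207] [-0.0146 -0.0201  0.0101] [-0.0027  0.0199  0.03  ]
0.03 695 [-0.0105  0.0004  0.0373] [-0.015  -0.0204  0.0301] [0.0093 0.0203 0.044 ]
0.044 2553 [-0.0029 -0.      0.0483] [-0.0149 -0.0204  0.044 ] [0.0094 0.0204 0.0559]
```

View pics/w9.png

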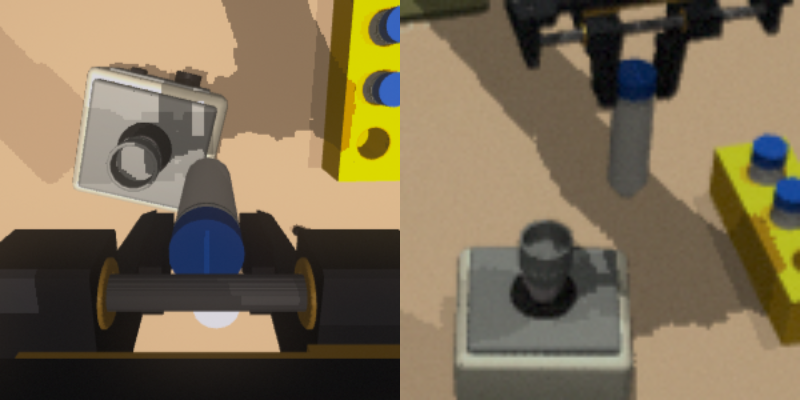

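The tube hangs straight, centred in the grip, with the cup on the spindle below it. I'll move over the cup and lower.

```bash
python3 -m pendant '[{"claw":0.2,"dx":2,"dy":-30,"dz":0,"twist":0},{"claw":0.2,"dx":4,"dy":-58,"dz":0,"twist":0},{"claw":0.2,"dx":4,"dy":-61,"dz":0,"twist":0},{"claw":0.2,"dx":4,"dy":-61,"dz":-10,"twist":0},{"claw":0.2,"dx":4,"dy":-61,"dz":-20,"twist":0},{"claw":0.2,"dx":4,"dy":-61,"dz":-25,"twist":0},{"claw":0.2,"dx":4,"dy":-61,"dz":-25,"twist":0},{"claw":0.2,"dx":4,"dy":-61,"dz":-25,"twist":0}]'
python3 -m pendant '[{"claw":0.2,"dx":0,"dy":0,"dz":-6,"twist":0},{"claw":0.2,"dx":0,"dy":0,"dz":-12,"twist":0},{"claw":0.2,"dx":0,"dy":0,"dz":-18,"twist":0},{"claw":0.2,"dx":0,"dy":0,"dz":-23,"twist":0},{"claw":0.2,"dx":0,"dy":0,"dz":-23,"twist":0},{"claw":0.2,"dx":0,"dy":0,"dz":-23,"twist":0},{"claw":0.2,"dx":0,"dy":0,"dz":-23,"twist":0}]'
```

```text
clock: 18.0
tool_pos: [0.562, 0.0476, 0.2098]
eef_rot: [-0.002, 1.0, 0.0, -0.0]
contact_force: [0.8, -0.2, -0.6]
opening: 0.328
finger_force: 25.0
clock: 18.7
tool_pos: [0.5623, 0.0468, 0.1872]
eef_rot: [-0.001, 1.0, 0.0, 0.0]
contact_force: [0.4, -0.4, -0.1]
opening: 0.336
finger_force: 25.0
```

Not in contact yet. I'll continue down in small steps, shifting 1 mm in −x.

```bash
python3 -m pendant '[{"claw":0.2,"dx":-1,"dy":0,"dz":-2,"twist":0},{"claw":0.2,"dx":-1,"dy":0,"dz":-4,"twist":0},{"claw":0.2,"dx":-1,"dy":0,"dz":-6,"twist":0},{"claw":0.2,"dx":-1,"dy":0,"dz":-6,"twist":0},{"claw":0.2,"dx":-1,"dy":0,"dz":-6,"twist":0}]'
python3 -m pendant '[{"claw":0.2,"dx":0,"dy":0,"dz":-1,"twist":0},{"claw":0.2,"dx":0,"dy":0,"dz":-3,"twist":0},{"claw":0.2,"dx":0,"dy":0,"dz":-3,"twist":0},{"claw":0.2,"dx":0,"dy":0,"dz":-3,"twist":0}]'
```

```text
clock: 19.2
tool_pos: [0.5614, 0.0468, 0.1813]
eef_rot: [-0.001, 1.0, 0.0, 0.0]
contact_force: [0.2, 0.1, 2.7]
opening: 0.329
finger_force: 25.0
clock: 19.6
tool_pos: [0.5613, 0.0468, 0.1782]
eef_rot: [-0.001, 1.0, 0.0, 0.0]
contact_force: [0.0, -0.1, 3.8]
opening: 0.332
finger_force: 25.0
```

```bash
python3 -m pendant '[{"claw":0.2,"dx":0,"dy":0,"dz":-1,"twist":0},{"claw":0.2,"dx":0,"dy":0,"dz":-2,"twist":0},{"claw":0.2,"dx":0,"dy":0,"dz":-2,"twist":0},{"claw":0.2,"dx":0,"dy":0,"dz":-2,"twist":0},{"claw":0.2,"dx":0,"dy":0,"dz":-2,"twist":0},{"claw":0.2,"dx":0,"dy":0,"dz":-2,"twist":0},{"claw":0.2,"dx":0,"dy":0,"dz":-2,"twist":0},{"claw":0.2,"dx":0,"dy":0,"dz":-2,"twist":0}]'
python3 - <<'E'
from h import *
for i in range(6):
    K,C=cam("top"); im,d=eyes.snapshot("top"); s=r.get_state(); print(s["clock"],np.round(s["contact_force"],1),np.round(s["tool_pos"],4))
P=cloud(K,C,d); t=s["tool_pos"]
K,C=cam("wrist"); im,d=eyes.snapshot("wrist"); P=cloud(K,C,d)
q=P[(np.hypot(P[...,0]-.561,P[...,1]-.047)<.025)&(P[...,2]>.118)&(P[...,2]<.136)]
print(len(q),q.mean(0),q.max(0),np.percentile(q[:,2],[50,80,90]))
sc,_=eyes.snapshot("scene"); cv2.imwrite("pics/w10.png",np.hstack([cv2.resize(im[60:360,100:400],(400,400)),cv2.resize(sc[120:220,230:330],(400,400))]))
E
```

```text
clock: 20.4
tool_pos: [0.5613, 0.0468, 0.1762]
eef_rot: [-0.001, 1.0, 0.0, 0.0]
contact_force: [-0.3, -0.2, 5.3]
opening: 0.332
finger_force: 25.0
20.45 [-0.4 -0.3  5. ] [0.5613 0.0468 0.1762]
20.5 [-0.3 -0.7  5.7] [0.5613 0.0468 0.1762]
20.55 [ 0.6 -1.1  5.1] [0.5613 0.0468 0.1762]
20.6 [ 0.2 -0.4  5.6] [0.5613 0.0468 0.1762]
20.65 [ 0.4 -0.4  6.2] [0.5613 0.0468 0.1762]
20.7 [-0.7 -0.6  5.2] [0.5613 0.0468 0.1762]
544 [0.55108388 0.04797692 0.12780867] [0.57176269 0.06835919 0.13584346] [0.12845663 0.12951288 0.13026689]
```

View pics/w10.png

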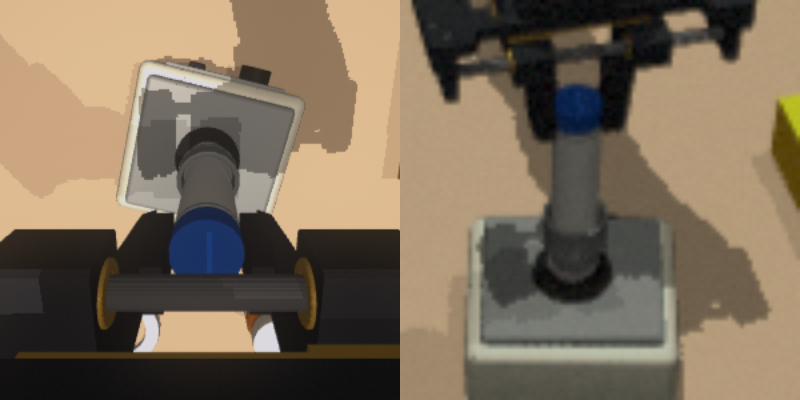

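The tube stands upright in the cup. The force is about 5.5 N, and the rim has dropped to about 0.129, so the spindle is roughly 6 mm down. Handing in.

```bash
python3 -c "
from plant import r
print(r.finish_job())"
```

```text
the job is handed in; nothing more can be done
None
```

I handed the job in with the cup attachment seated on the spindle and the tall tube gripped upright in it, holding the spindle about 6 mm down at roughly 5.5 N; no verdict came back, and my first grip on the cup slipped and shifted it about 3 mm before I re-gripped it.

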